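Crate two returned flasks and hold the returns bin's sprung lid

TASK

Stand the two returned flasks upright in the divided crate, one per cell, setting them down rather than dropping them. Then take the steel bin's sprung lid by its handle, raise it about 5 degrees past its balance point (which is at 43 degrees), never letting it spring fully open, ease it back and finish while still holding it by the handle, still, 5 to 10 degrees below the balance point, so that a colleague opposite can load the crate and the lid will fall shut when you let go. Leave the shoe, the mug and the toy truck where they are.

Things in the scene. Friction and masses are not known exactly. Their poses are not given: they have to be found in the camera images.
- flask_a: One of two identical returned flasks: a white round cylinder 56 mm in diameter with a black screw cap 49 mm in diameter (the top 16 mm), 120 mm tall in all, 0.2 to 0.4 kg, standing on the counter. Origin at the centre of its underside, z up along its axis.
- flask_b: The other flask, identical to flask_a. Same origin and axes.
- crate: Loose grey plastic crate, open on top, 250 mm (its x) by 90 mm (its y) by 50 mm high, walls and floor 5 mm thick, about 0.7 kg, its x within 0.2 rad of straight ahead. Two dividers of full wall height make three cells in a row along its x, each about 76 by 80 mm; cell centres at x = -82, 0 and +82 mm, y = 0. Origin at the centre of its underside, so the cell floors are at z = 5 mm.
- bin: Fixed dark steel bin, open-topped box 230 mm (x) by 300 mm (y) by 135 mm high, covered by the aluminium lid. Origin at the centre of its underside, z up; +x points from the hinge side (nearest the robot) to the handle side (far from the robot). It is turned up to 0.25 rad from the counter's axes.
- lid_hinge (a point): Point on the lid's hinge line, at the middle of the bin's rim on the robot's side: at (-115, 0, 135) mm in the bin's frame. The hinge line runs along the bin's y. The axes are the bin's.
- lid_angle (a joint): Angle of the lid about the hinge, rad: 0 closed and level, growing as the handle edge rises and swings back towards the robot; stops at 1.3. Its spring nearly carries its weight: below 0.75 rad (43 degrees, the balance point) it falls shut by itself, above it swings open by itself. At the handle the push is about 1.2 N downward when closed, zero at the balance point.
- lid: The bin's flat aluminium lid, 235 mm (x) by 305 mm (y) by 6 mm, about 1 kg. Origin on the hinge line at lid_hinge; closed, its axes are those of the bin and its underside is level with the hinge line; it turns about its y.
- lid_handle (a point): Black U-shaped grab handle on top of the lid, 30 mm in from its far edge: a round bar 12 mm in diameter, 110 mm long, along the bin's y, on a post at each end, 45 mm above the lid's top. This point is the middle of the bar: with the lid closed 205 mm in x and 51 mm in z from lid_hinge, in the bin's frame; it turns with the lid. The bar can turn between closed fingers.
- mug: Bystander: white ceramic mug, 80 mm in diameter, 90 mm tall, origin at the centre of its underside.
- shoe: Bystander: shoe with black rubber sole, about 295 mm long (x, toe at +x), 88 mm wide, 105 mm tall, origin under its middle.
- truck: Bystander: green plastic toy truck, 170 mm long (x, cab at +x), 86 mm wide, 95 mm tall, origin under its middle.

How it is judged (in metres and radians):
On the way, in this order (a step that is already met when the one before it is completed fails the run):
1. both flasks stand released and upright in the crate, one per cell, with the lid still shut (x of flask_a in the frame of crate between -0.115 and 0.115 m and y of flask_a in the frame of crate between -0.04 and 0.04 m and z of each of flask_a, flask_b in the frame of crate below 0.012 m and angle between each of flask_a, flask_b's own z axis and vertical below 0.12 rad and contact force between the fingers and flask_a below 0.1 N and x of flask_b in the frame of crate between -0.115 and 0.115 m and y of flask_b in the frame of crate between -0.04 and 0.04 m and contact force between the fingers and flask_b below 0.1 N and value of joint lid_angle below 0.1 rad), for 0.2 s.
2. the lid, held by its handle, is raised past its balance point (value of joint lid_angle above 0.79 rad and contact force between the fingers and lid above 0.2 N), for 0.05 s.
At the end, for the whole second after the job is handed in: The fingers hold the lid still by its handle (over 0.2 N, nothing else propping it) at 0.49 to 0.73 rad, 1 to 15 degrees below balance, after it was beyond 0.79 rad; both flasks stand upright (within 7 degrees) and released on crate cell floors, one per cell (x of flask_a in the frame of crate between -0.115 and 0.115 m and y of flask_a in the frame of crate between -0.04 and 0.04 m and z of each of flask_a, flask_b in the frame of crate below 0.012 m and angle between each of flask_a, flask_b's own z axis and vertical below 0.12 rad and contact force between each of the fingers, lid and flask_a below 0.1 N and x of flask_b in the frame of crate between -0.115 and 0.115 m and y of flask_b in the frame of crate between -0.04 and 0.04 m and contact force between each of the fingers, lid and flask_b below 0.1 N and value of joint lid_angle between 0.49 and 0.73 rad and velocity of joint lid_angle between -0.06 and 0.06 rad/s and contact force between the fingers and lid above 0.2 N and contact force between lid and crate below 0.1 N); the arm keeps its last pose, push and grip.
It fails at once if the lid was let spring fully open (beyond 1.15 rad) (value of joint lid_angle above 1.15 rad).
It fails at once if a flask was dropped into the crate (x of flask_a in the frame of crate between -0.14 and 0.14 m and y of flask_a in the frame of crate between -0.07 and 0.07 m and linear speed of flask_a above 0.7 m/s and contact force between the fingers and flask_a below 0.05 N).
It fails at once if a flask was dropped into the crate (x of flask_b in the frame of crate between -0.14 and 0.14 m and y of flask_b in the frame of crate between -0.07 and 0.07 m and linear speed of flask_b above 0.7 m/s and contact force between the fingers and flask_b below 0.05 N).
It fails at once if the shoe, mug or truck was moved over 30 mm (distance of any of mug, shoe, truck from where it was at the start of the episode above 0.03 m).
It also fails if it takes over 69 s, if anything falls off the work surface, if the arm or the gripper's body presses on something with over 40 N, if the wrist force passes 120 N, or if a joint passes its speed limit or range.

ROBOT

A 6-joint arm with a two-finger parallel gripper is mounted at the origin on the work surface. World frame = base frame: x ahead of the robot, y to its left, z up, the work surface at z = 0. Lengths are in m, angles in degrees, forces in N, time in s.
With the tool pointing down it reaches from about 0.375 to 0.9 m from the base axis. Payload 3.1 kg.
Tool frame: the origin (TCP) lies on the centre line of the jaws, within the pads' length; the fingertips stand 8 mm ahead of it and the grasp point (between the pads) lies 11 mm behind it; z points along the fingers, y is the line along which they close (so a half turn about z gives the same grasp; the last joint's range is limited). The gripper opens to 87 mm and grips with 3 to 60 N. Pads are 19 mm wide; open, the fingers measure 117 mm over their backs; the gripper's body (75 mm by 190 mm) begins 51 mm behind the grasp point.
Start: joints at [-86.431, 30.224, 82.088, -0, 67.689, -10.227], TCP at [0.149, -0.607, 0.198] pointing down, gripper open.
Joint ranges: [-176.69, 176.69], [-43.24, 126.21], [12.49, 139.97], [-82, 262], [0, 151.66], [-163.58, 163.58]. Speed limits (degrees/s): [159.86, 159.86, 180, 180, 180, 180].

INTERFACE

Orientations are given as a 3x3 rotation matrix whose columns are the frame's x, y, z axes.
In Python, from rig import * gives the robot as it stands.
- The arm moves only by the tool step_arm, never from a script. Its argument "targets" is a list of rows, each a list of 5 numbers: the opening, from -1 (shut) to 1 (fully open), then the shift along the world's x, y, z normalised to -1 to 1, where 1 is 0.25 m, then the turn about the world's z normalised to -1 to 1, where 1 is 180 degrees. In form: [[fingers, x, y, z, turn], ...]. A call has 1 to 20 rows; each row is the pose to reach, as a shift and turn from the pose commanded when the call began, turning the shorter way round; what a row does not reach only later rows make up. A row lasts 1/10 s, in which the tool goes at most 50 mm and 8.59 degrees, less where a joint would pass 70% of its speed; a pose out of reach is approached as far as the arm can. A call with a number of a shift or a turn outside -1 to 1 is refused whole. A call with a gripper value outside its range is refused whole. The fingers move at their own pace and stop on an object; the grip force is fixed at half the most. Time passes only in rows, so rows that repeat a pose let the fingers close. It gives the time, the measured TCP pose, the force, the opening and the grip force at its end, in the units of the state.
- read_state(): the state, without advancing time (a new reading comes with each control period).
- capture(name): name is "scene" or "side" or "wrist"; returns a dict with "color" (480x640x3 uint8, red, green, blue), "mtx" (3x3 intrinsics, pixels), "pose" (4x4, takes a point from camera to world coordinates). Camera axes: x right, y down, z forward; pixel columns grow to the right and rows downward; lengths in m; the calibration is good to about 2 mm. A picture is of the moment at which its call begins. There is no depth.
- hand_in(): hands the job in; it is judged then, once.
The state is a dict: "time_s": time; "joint_positions": joint angles; "qvel": joint speeds; "tau": joint torques, N m; "position": TCP position; "tcp_rot": TCP orientation; "force": force on the tool from outside, world axes, zero at the start; "moment": the same for the moment, N m; "opening": opening from 0.0 (shut) to 1.0 (fully open); "grasp_force": force on a finger pad.
Only numpy, scipy, OpenCV 4.12 (cv2) and the standard library are available. Lean on these libraries where they do the work, as an engineer would, in place of code of your own. Each camera call takes 0.05 s, during which the arm holds its last target. There are 200 camera calls.

## Working session

There is one attempt and no reset: what is moved stays moved. The work goes in short steps, Python scripts to look and compute and a tool call to move; the robot and the scene stay as the last step left them, time stands still between calls to the robot, and variables do not carry over. Pictures are saved under pics/ and viewed, at most 10 in all, crops included, and the job is handed in when it is done.

Besides the shell and the picture viewer there is one more tool, called after "Emit:" as name(argument=value, ...), one argument or row to a line, values as JSON. step_arm: Moves the arm, as the interface text tells. Scaled input: -1 to 1 covers 0.25 m each way for a shift and 180 degrees each way for a turn. Its arguments: {"type":"object","properties":{"targets":{"type":"array","items":{"type":"array","items":{"type":"number"}}}},"required":["targets"]}

```bash
mkdir -p pics; python3 - <<'E'
from rig import *
import cv2,numpy as np,pickle
d={}
for n in("scene","side","wrist"):
    c=capture(n);d[n]=c;cv2.imwrite(f"pics/{n}0.png",c["color"][:,:,::-1]);print(n,c["mtx"].round(1).tolist(),c["pose"].round(3).tolist())
pickle.dump(d,open("cap0.pkl","wb"))
print(read_state())
E
```

```text
scene [[496.3, 0.0, 318.4], [0.0, 496.3, 239.2], [0.0, 0.0, 1.0]] [[-0.38, 0.635, -0.673, 1.408], [0.925, 0.26, -0.278, 0.238], [-0.002, -0.728, -0.686, 0.974], [0.0, 0.0, 0.0, 1.0]]
side [[469.5, 0.0, 316.3], [0.0, 469.5, 247.0], [0.0, 0.0, 1.0]] [[-0.931, -0.262, 0.253, 0.3], [-0.364, 0.638, -0.678, 0.686], [0.016, -0.724, -0.69, 0.926], [0.0, 0.0, 0.0, 1.0]]
wrist [[407.4, 0.0, 324.1], [0.0, 407.4, 234.0], [0.0, 0.0, 1.0]] [[0.239, -0.934, -0.265, 0.222], [-0.971, -0.23, -0.063, -0.588], [-0.002, 0.273, -0.962, 0.384], [0.0, 0.0, 0.0, 1.0]]
{'time_s': 0.15, 'joint_positions': array([-8.64288773e+01,  3.02675475e+01,  8.21402670e+01, -1.95172499e-03,
        6.76899513e+01, -1.02262516e+01]), 'qvel': array([ 0.02785592, -0.09617591, -0.21911693, -0.03475035, -0.02485613,
        0.01298382]), 'tau': array([ 5.44973773e-04, -4.40432703e+01, -1.76842779e+01,  6.33382075e-02,
        5.52549725e-02, -1.02174158e-04]), 'position': array([ 0.14904616, -0.60633575,  0.19768358]), 'tcp_rot': array([[ 9.71142139e-01,  2.38501421e-01, -1.37736168e-04],
       [ 2.38501305e-01, -9.71140687e-01,  1.70105742e-03],
       [ 2.71943415e-04, -1.68481880e-03, -9.99998544e-01]]), 'force': array([-0.38665932,  0.43348734, -0.41936053]), 'moment': array([-0.04297333, -0.0005236 ,  0.00308854]), 'grasp_force': 0.0, 'opening': 0.9986652209370512}
```

View pics/scene0.png

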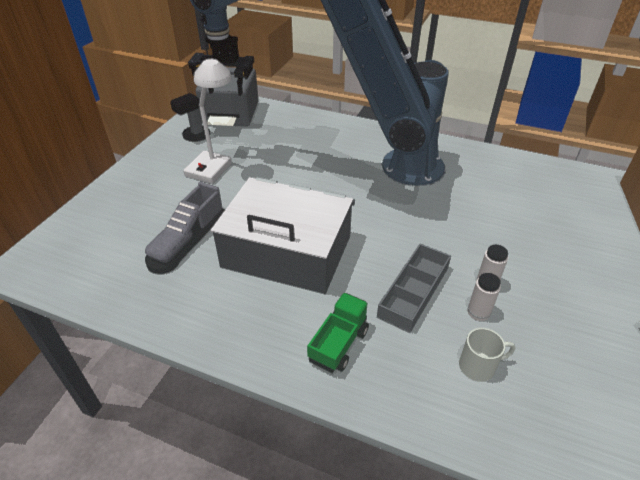

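View pics/side0.png

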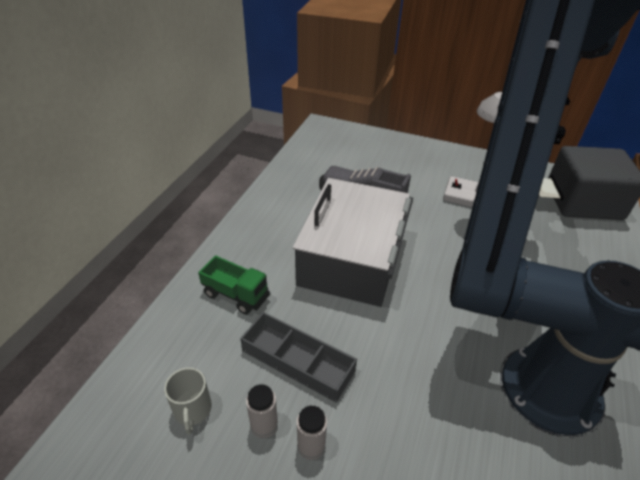

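The scene view shows the shoe at (185,225), bin lid (285,215) with handle (270,228), truck (338,332), crate (415,287), flask caps (496,254) and (487,283), and mug (483,353). The side view shows crate (298,355), caps (261,397) and (312,419), and handle (322,204). I'll enlarge the key regions to read off the corners.

```bash
python3 - <<'E'
import cv2,numpy as np,pickle
d=pickle.load(open("cap0.pkl","rb"))
def crop(n,x,y,w,h,W,H):
    return cv2.resize(d[n]["color"][y:y+h,x:x+w,::-1],(W,H),interpolation=cv2.INTER_CUBIC)
# scale: each 400x300
a=crop("scene",370,240,140,105,400,300); b=crop("side",235,300,140,105,400,300)
c=crop("scene",210,175,150,112,400,300); e=crop("side",290,170,130,98,400,300)
im=np.vstack([np.hstack([a,b]),np.hstack([c,e])]);cv2.imwrite("pics/crops.png",im)
for n in("scene","side"):
    c=d[n];g=c["color"].max(2)
    roi=np.zeros_like(g)
    if n=="scene": roi[235:330,460:520]=1
    else: roi[375:470,240:335]=1
    m=((g<45)*roi).astype(np.uint8)
    k,l,s,ce=cv2.connectedComponentsWithStats(m)
    for i in range(1,k):
        if s[i,4]>60:print(n,s[i],ce[i])
E
```

```text
side [294 375  41  24 142] [316.1056338  386.20422535]
side [249 386  23  24 459] [260.09586057 397.44880174]
side [300 407  24  26 506] [311.3972332  419.34782609]
```

View pics/crops.png

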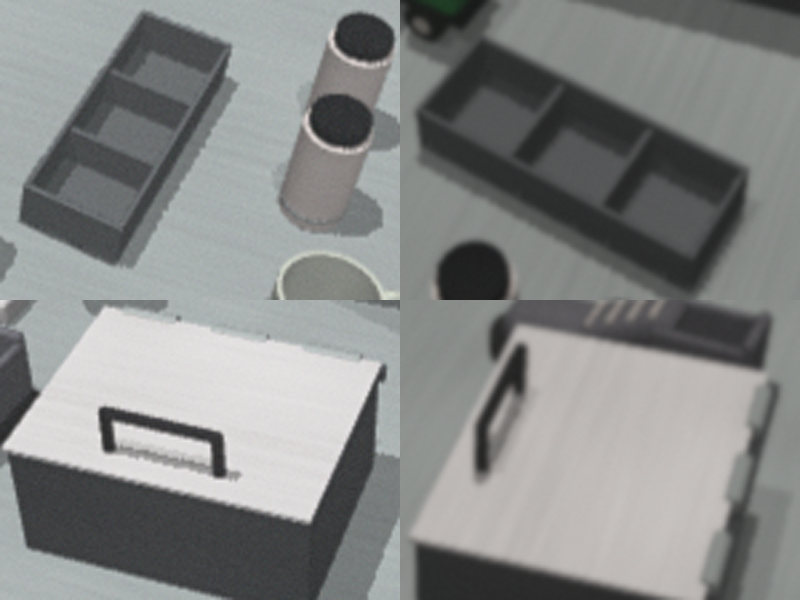

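The crops show the crate rim corners, lid corners and handle bar ends clearly in both views, with caps at crop (363,38) and (340,121). Next I cast rays from these onto their known heights.

```bash
cat > h.py <<'E'
import numpy as np
def ray(c,uv):
    d=c["pose"][:3,:3]@np.linalg.inv(c["mtx"])@np.array([uv[0],uv[1],1.]);return c["pose"][:3,3],d/np.linalg.norm(d)
def onz(c,uv,z):
    o,d=ray(c,uv);return o+d*(z-o[2])/d[2]
def tri(c1,u1,c2,u2):
    o1,d1=ray(c1,u1);o2,d2=ray(c2,u2)
    s=np.linalg.lstsq(np.c_[d1,-d2],o2-o1,rcond=None)[0]
    p,q=o1+s[0]*d1,o2+s[1]*d2;return (p+q)/2,np.linalg.norm(p-q)
E
python3 - <<'E'
import pickle,cv2;from h import *
np.set_printoptions(precision=4,suppress=True)
d=pickle.load(open("cap0.pkl","rb"));S,D=d["scene"],d["side"]
def cc(pts,x,y,s):return [(x+s*a-.5,y+s*b-.5) for a,b in pts]
def quad(n,c,p,z):
    P=np.array([onz(c,u,z)[:2] for u in p]);e=np.roll(P,-1,0)-P
    r=[np.degrees(np.arctan2(v[1],v[0])) for v in e]
    print(n,"mean",P.mean(0),"len",np.linalg.norm(e,axis=1),"dir",np.array(r));print(P.tolist())
quad("crateS",S,cc([(143,13),(230,46),(127,230),(23,187)],370,240,.35),.05)
quad("crateD",D,cc([(87,42),(345,170),(295,262),(18,110)],235,300,.35),.05)
quad("lidS",S,cc([(103,8),(383,68),(310,222),(5,152)],210,175,.375),.141)
quad("lidD",D,cc([(118,25),(370,78),(307,297),(12,237)],290,170,.325),.141)
a=cc([(105,111),(219,136)],210,175,.375);b=cc([(121,52),(83,122)],290,170,.325)
for n,c,p in(("barS",S,a),("barD",D,b)):
    P=[onz(c,u,.186) for u in p];print(n,P[0],P[1],(P[0]+P[1])/2,np.linalg.norm(P[1]-P[0]))
# caps
g=S["color"].max(2);m=np.zeros_like(g);m[240:300,470:515]=(g[240:300,470:515]<80)
k,l,s,ce=cv2.connectedComponentsWithStats(m)
cs=[ce[i] for i in range(1,k) if s[i,4]>60];print(cs,[s[i] for i in range(1,k) if s[i,4]>60])
ds=[(311.4,419.3),(260.1,397.4)]
for u in cs:
  for v in ds: print("tri",tri(S,u,D,v))
for u in cs:print("S z.117",onz(S,u,.117))
for u in ds:print("D z.117",onz(D,u,.117))
print("mugS",onz(S,(482,343),.09),"truck roof",onz(S,(350,308),.09),"truck",onz(S,(338,335),.05))
E
```

```text
crateS mean [0.5427 0.1447] len [0.0855 0.2438 0.092  0.2468] dir [ 81.4657  -8.2113 -96.7103 170.2838]
[[0.41520995930283655, 0.12157184158265984], [0.4278944758684221, 0.20609972994308998], [0.6691921650204672, 0.17127956552716983], [0.6584437655166241, 0.07992426208603451]]
crateD mean [0.5405 0.1437] len [0.2373 0.0869 0.249  0.0835] dir [ 171.0676   83.5716   -9.7739 -104.3211]
[[0.6500952027211684, 0.08344825737550099], [0.41564797643324214, 0.12029752052406995], [0.42537341571003806, 0.2066158260239126], [0.6707479742193323, 0.16434757695176805]]
lidS mean [ 0.5376 -0.2178] len [0.3085 0.2293 0.2986 0.2361] dir [  93.0882    3.1186  -85.6458 -174.4673]
[[0.42995184012475984, -0.38068969620797827], [0.4133305630932236, -0.07261401907313525], [0.6422477054696472, -0.060141648497158695], [0.6649217394285739, -0.3579292951270509]]
lidD mean [ 0.5341 -0.2254] len [0.2373 0.2879 0.2342 0.3018] dir [-177.403    93.662     5.9697  -85.7328]
[[0.6628615603369818, -0.36713806681657735], [0.42585172227489604, -0.3778881943245731], [0.40746245967099426, -0.09055850463087312], [0.640406949
[... 190 characters left out ...]
 [ 0.6236 -0.2198  0.186 ] 0.1013305173949275
[array([496.9654, 252.6077]), array([488.9228, 281.6238])] [array([487, 245,  21,  16, 260], dtype=int32), array([479, 273,  21,  18, 311], dtype=int32)]
tri (array([0.442 , 0.3126, 0.1144]), np.float64(0.0006582100521170945))
tri (array([0.5239, 0.321 , 0.1774]), np.float64(0.03179805133070011))
tri (array([0.461 , 0.2987, 0.0426]), np.float64(0.0386643084464794))
tri (array([0.5469, 0.3085, 0.1147]), np.float64(0.000561761567433158))
S z.117 [0.4451 0.3126 0.117 ]
S z.117 [0.5494 0.3086 0.117 ]
D z.117 [0.4414 0.3134 0.117 ]
D z.117 [0.5462 0.3093 0.117 ]
mugS [0.7058 0.3232 0.09  ] truck roof [0.723  0.0316 0.09  ] truck [0.7752 0.0234 0.05  ]
```

```bash
python3 - <<'E'
import pickle;from h import *
d=pickle.load(open("cap0.pkl","rb"));S,D=d["scene"],d["side"]
print(onz(S,(208,167),.02),onz(D,(470,192),.02),tri(S,(213,72),D,(492,106)),tri(S,(206,130),D,(485,170)))
print("black thing",onz(S,(195,130),.0),onz(S,(260,172),0), "shoe heel",onz(S,(205,190),.1))
E
```

```text
[ 0.28648429 -0.62168604  0.02      ] [ 0.26859908 -0.63156686  0.02      ] (array([ 0.2795502 , -0.54846979,  0.35625292]), np.float64(0.004506676323219824)) (array([ 0.24275394, -0.63245022,  0.12211505]), np.float64(0.02058540733909001))
black thing [ 0.07520571 -0.81133597  0.        ] [ 2.22106606e-01 -4.63179197e-01 -1.11022302e-16] shoe heel [ 0.48222023 -0.49718383  0.1       ]
```

View pics/wrist0.png

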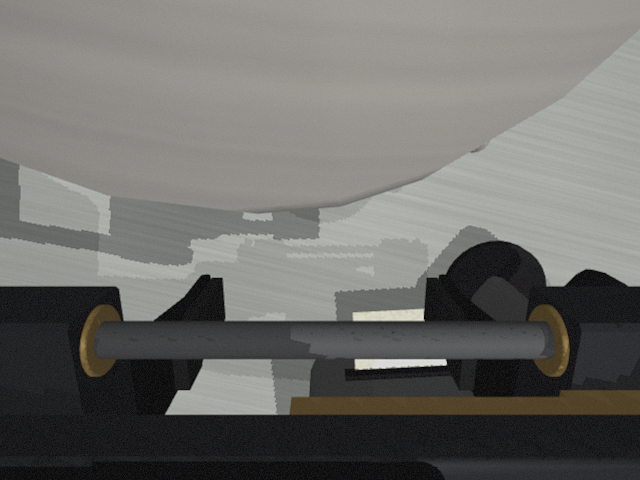

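The wrist view shows the lamp shade (image top) just outboard of and below the camera, so I rise straight up before swinging inward.

Emit:
step_arm(
  targets=[
    [1,-0.02,0,0.1,0],
    [1,-0.04,0,0.2,0],
    [1,-0.06,0,0.3,0],
    [1,-0.08,0,0.4,0],
    [1,-0.08,0,0.5,0],
    [1,-0.08,0,0.6,0],
    [1,-0.08,0,0.7,0],
    [1,-0.08,0,0.8,0],
    [1,-0.08,0,0.9,0],
    [1,-0.08,0,0.96,0],
    [1,0,0.1,0.96,0],
    [1,0.1,0.2,0.96,0],
    [1,0.2,0.32,0.96,0],
    [1,0.3,0.44,0.96,-0.03],
    [1,0.4,0.56,0.96,-0.06],
    [1,0.5,0.68,0.96,-0.09],
    [1,0.6,0.8,0.96,-0.1256],
    [1,0.7,0.9,0.96,-0.1256],
    [1,0.8,1,0.96,-0.1256],
    [1,0.8,1,0.96,-0.1256],
  ],
)

```text
time_s: 2.15
position: [0.3512, -0.3536, 0.4385]
tcp_rot: [[0.989, -0.148, 0.001], [-0.148, -0.989, 0.002], [0.001, -0.002, -1.0]]
force: [-0.1, -0.1, 0.4]
opening: 1.002
grasp_force: 0.0
```

Emit:
step_arm(
  targets=[
    [1,0.06,0.12,-0.04,0],
    [1,0.12,0.25,-0.08,0],
    [1,0.18,0.38,-0.12,0],
    [1,0.24,0.5,-0.16,0],
    [1,0.3,0.63,-0.2,0],
    [1,0.36,0.76,-0.24,0],
    [1,0.42,0.88,-0.28,0],
    [1,0.48,1,-0.32,0],
  ],
)

```text
time_s: 2.95
position: [0.4692, -0.1063, 0.3579]
tcp_rot: [[0.988, -0.154, -0.0], [-0.154, -0.988, -0.0], [-0.0, 0.0, -1.0]]
force: [0.6, 0.3, 0.4]
opening: 1.0
grasp_force: 0.0
```

Emit:
step_arm(
  targets=[
    [1,0,0.12,-0.06,0],
    [1,0,0.25,-0.12,0],
    [1,0,0.38,-0.18,0],
    [1,0,0.5,-0.24,0],
    [1,0,0.63,-0.3,0],
    [1,0,0.76,-0.36,0],
    [1,0,0.88,-0.42,0],
    [1,0,1,-0.48,0],
    [1,0,1,-0.48,0],
  ],
)

```text
time_s: 3.85
position: [0.4672, 0.145, 0.2363]
tcp_rot: [[0.989, -0.15, -0.005], [-0.15, -0.989, 0.0], [-0.005, 0.0, -1.0]]
force: [-0.8, -0.9, 0.6]
opening: 1.001
grasp_force: 0.0
```

Emit:
step_arm(
  targets=[
    [1,-0.02,0.14,-0.05,0],
    [1,-0.04,0.28,-0.1,0],
    [1,-0.06,0.42,-0.15,0],
    [1,-0.08,0.55,-0.2,0],
    [1,-0.1,0.676,-0.24,0],
    [1,-0.102,0.676,-0.28,0],
    [1,-0.102,0.676,-0.36,0],
    [1,-0.102,0.676,-0.44,0],
    [1,-0.102,0.676,-0.52,0],
    [1,-0.102,0.676,-0.6,0],
    [1,-0.102,0.676,-0.656,0],
    [1,-0.102,0.676,-0.656,0],
    [-1,-0.102,0.676,-0.656,0],
    [-1,-0.102,0.676,-0.656,0],
    [-1,-0.102,0.676,-0.656,0],
    [-1,-0.102,0.676,-0.656,0],
    [-1,-0.102,0.676,-0.656,0],
    [-1,-0.102,0.676,-0.656,0],
    [-1,-0.102,0.676,-0.656,0],
    [-1,-0.102,0.676,-0.656,0],
  ],
)

```text
time_s: 5.85
position: [0.4438, 0.3121, 0.0749]
tcp_rot: [[0.988, -0.153, 0.001], [-0.153, -0.988, 0.0], [0.001, -0.0, -1.0]]
force: [-0.0, -1.3, 5.2]
opening: 0.619
grasp_force: 30.0
```

Emit:
step_arm(
  targets=[
    [-1,0,0,0.06,0],
    [-1,0,0,0.14,0],
    [-1,0,0,0.24,0],
    [-1,0,0,0.34,0],
    [-1,0.01,-0.08,0.36,0],
    [-1,0.02,-0.18,0.36,0],
    [-1,0.03,-0.28,0.36,0],
    [-1,0.04,-0.38,0.36,0],
    [-1,0.05,-0.48,0.36,0],
    [-1,0.06,-0.56,0.36,0],
    [-1,0.07,-0.61,0.36,0],
    [-1,0.07,-0.624,0.36,0],
    [-1,0.07,-0.624,0.32,0],
    [-1,0.07,-0.624,0.32,0],
  ],
)

```text
time_s: 7.25
position: [0.4597, 0.1566, 0.153]
tcp_rot: [[0.988, -0.153, -0.003], [-0.153, -0.988, 0.0], [-0.003, 0.0, -1.0]]
force: [-0.8, -0.0, -4.1]
opening: 0.618
grasp_force: 30.0
```

```bash
python3 - <<'E'
from rig import *
import cv2,numpy as np
ims=[]
for n,(x,y,w,h) in(("scene",(370,170,150,150)),("side",(220,270,160,160))):
    c=capture(n);ims.append(cv2.resize(c["color"][y:y+h,x:x+w,::-1],(400,400)))
cv2.imwrite("pics/over1.png",np.hstack(ims));s=read_state();print(s["position"],s["force"],s["opening"])
E
```

```text
[0.46031406 0.15681531 0.15377253] [ 0.32002451  0.1146231  -3.81121454] 0.6206562211410681
```

View pics/over1.png

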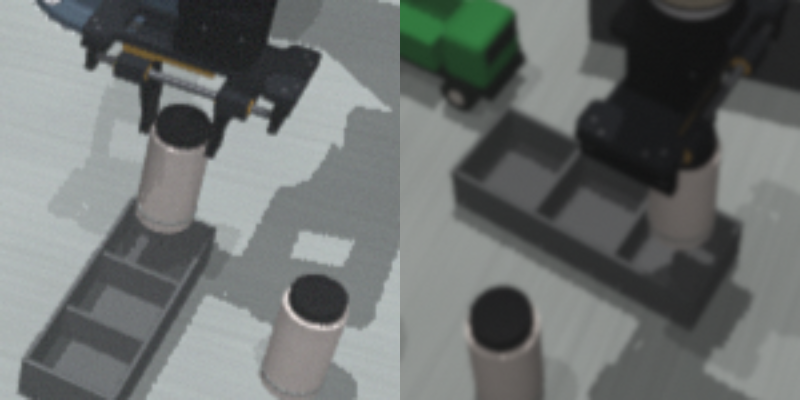

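The held flask hangs upright above the near cell (scene crop (170,180), side crop (685,200)), lined up. Lower, then release.

Emit:
step_arm(
  targets=[
    [-1,0,0,-0.05,0],
    [-1,0,0,-0.1,0],
    [-1,0,0,-0.15,0],
    [-1,0,0,-0.2,0],
    [-1,0,0,-0.24,0],
    [-1,0,0,-0.26,0],
    [-1,0,0,-0.27,0],
    [-1,0,0,-0.28,0],
    [-1,0,0,-0.288,0],
    [-1,0,0,-0.296,0],
    [-1,0,0,-0.296,0],
  ],
)

```text
time_s: 8.45
position: [0.4611, 0.156, 0.0805]
tcp_rot: [[0.988, -0.153, 0.0], [-0.153, -0.988, 0.0], [0.0, -0.0, -1.0]]
force: [0.1, -0.5, -3.6]
opening: 0.62
grasp_force: 30.0
```

Emit:
step_arm(
  targets=[
    [-1,0,0,-0.004,0],
    [-1,0,0,-0.008,0],
    [-1,0,0,-0.008,0],
  ],
)

```text
time_s: 8.75
position: [0.4616, 0.1559, 0.0799]
tcp_rot: [[0.988, -0.153, 0.002], [-0.153, -0.988, -0.0], [0.002, -0.0, -1.0]]
force: [-1.7, -1.8, 7.7]
opening: 0.618
grasp_force: 30.0
```

Emit:
step_arm(
  targets=[
    [0.4,0,0,0,0],
    [0.6,0,0,0,0],
    [1,0,0,0,0],
    [1,0,0,0,0],
    [1,0,0,0.02,0],
    [1,0,0,0.1,0],
    [1,0,0,0.2,0],
    [1,0,0,0.3,0],
    [1,0,0,0.4,0],
    [1,0.06,0.1,0.408,0],
    [1,0.13,0.23,0.408,0],
    [1,0.2,0.36,0.408,0],
    [1,0.27,0.48,0.408,0],
    [1,0.33,0.58,0.408,0],
    [1,0.346,0.61,0.408,0],
    [1,0.346,0.61,0.408,0],
  ],
)

```text
time_s: 10.35
position: [0.5475, 0.3092, 0.1801]
tcp_rot: [[0.988, -0.152, -0.0], [-0.152, -0.988, -0.0], [-0.0, 0.0, -1.0]]
force: [-0.4, -0.7, -0.1]
opening: 1.001
grasp_force: 0.0
```

Emit:
step_arm(
  targets=[
    [1,0,0,-0.08,0],
    [1,0,0,-0.16,0],
    [1,0,0,-0.24,0],
    [1,0,0,-0.32,0],
    [1,0,0,-0.4,0],
    [1,0,0,-0.42,0],
    [1,0,0,-0.42,0],
    [-1,0,0,-0.42,0],
    [-1,0,0,-0.42,0],
    [-1,0,0,-0.42,0],
    [-1,0,0,-0.42,0],
    [-1,0,0,-0.42,0],
    [-1,0,0,-0.42,0],
    [-1,0,0,-0.42,0],
    [-1,0,0,-0.42,0],
  ],
)

```text
time_s: 11.85
position: [0.5478, 0.3085, 0.0758]
tcp_rot: [[0.988, -0.153, 0.0], [-0.153, -0.988, -0.0], [0.0, 0.0, -1.0]]
force: [0.2, -1.0, 2.7]
opening: 0.622
grasp_force: 30.0
```

```bash
python3 - <<'E'
from rig import *
import cv2,numpy as np
ims=[]
for n,(x,y,w,h) in(("scene",(370,190,150,150)),("side",(220,280,160,160))):
    c=capture(n);ims.append(cv2.resize(c["color"][y:y+h,x:x+w,::-1],(400,400)))
cv2.imwrite("pics/grip2.png",np.hstack(ims));s=read_state();print(s["position"],s["force"],s["opening"])
E
```

```text
[0.54776948 0.3084837  0.07580437] [-0.48212969 -1.35196124  4.10425746] 0.6162416910713632
```

View pics/grip2.png

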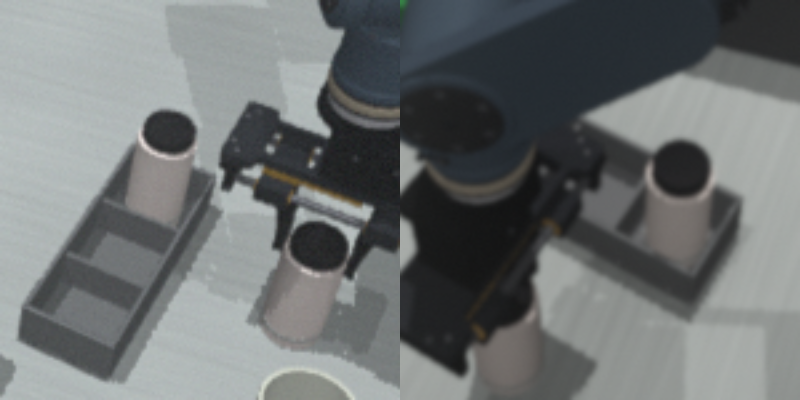

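Flask A stands upright in the near cell (crop (160,170)), and flask B is held at crop (310,280). Next I carry B to the middle cell.

Emit:
step_arm(
  targets=[
    [-1,0,0,0.06,0],
    [-1,0,0,0.14,0],
    [-1,0,0,0.24,0],
    [-1,0,0,0.34,0],
    [-1,0,-0.08,0.36,0],
    [-1,0,-0.18,0.36,0],
    [-1,0,-0.28,0.36,0],
    [-1,0,-0.38,0.36,0],
    [-1,-0.01,-0.48,0.36,0],
    [-1,-0.02,-0.58,0.36,0],
    [-1,-0.022,-0.64,0.36,0],
    [-1,-0.022,-0.66,0.36,0],
    [-1,-0.022,-0.66,0.34,0],
    [-1,-0.022,-0.66,0.28,0],
    [-1,-0.022,-0.66,0.22,0],
    [-1,-0.022,-0.66,0.16,0],
    [-1,-0.022,-0.66,0.1,0],
    [-1,-0.022,-0.66,0.06,0],
    [-1,-0.022,-0.66,0.04,0],
    [-1,-0.022,-0.66,0.03,0],
  ],
)

```text
time_s: 13.95
position: [0.542, 0.1441, 0.0824]
tcp_rot: [[0.988, -0.153, -0.0], [-0.153, -0.988, 0.0], [-0.001, -0.0, -1.0]]
force: [0.7, 0.4, -3.2]
opening: 0.616
grasp_force: 30.0
```

Emit:
step_arm(
  targets=[
    [-1,0,0,-0.006,0],
    [-1,0,0,-0.012,0],
    [-1,0,0,-0.016,0],
    [-1,0,0,-0.018,0],
    [-1,0,0,-0.018,0],
  ],
)

```text
time_s: 14.45
position: [0.5433, 0.1435, 0.0808]
tcp_rot: [[0.988, -0.153, 0.003], [-0.153, -0.988, 0.0], [0.003, -0.001, -1.0]]
force: [-2.2, -0.8, 7.9]
opening: 0.621
grasp_force: 30.0
```

Emit:
step_arm(
  targets=[
    [0.4,0,0,0,0],
    [0.6,0,0,0,0],
    [1,0,0,0,0],
    [1,0,0,0,0],
    [1,0,0,0.02,0],
    [1,0,0,0.1,0],
    [1,0,0,0.2,0],
    [1,0,0,0.32,0],
    [1,0,0,0.44,0],
    [1,0,0,0.56,0],
    [1,0,0,0.68,0],
    [1,0,0,0.8,0],
    [1,0,0,0.88,0],
    [1,0,0,0.88,0],
  ],
)

```text
time_s: 15.85
position: [0.5441, 0.1438, 0.302]
tcp_rot: [[0.988, -0.153, 0.008], [-0.153, -0.988, 0.001], [0.008, -0.002, -1.0]]
force: [0.3, 0.3, 1.1]
opening: 1.001
grasp_force: 0.0
```

Emit:
step_arm(
  targets=[
    [1,0.02,-0.06,0,0.04],
    [1,0.04,-0.12,0,0.08],
    [1,0.06,-0.19,0,0.12],
    [1,0.09,-0.26,0,0.16],
    [1,0.12,-0.33,0,0.2],
    [1,0.15,-0.4,0,0.24],
    [1,0.18,-0.47,0,0.28],
    [1,0.2,-0.54,0,0.32],
    [1,0.22,-0.61,0,0.36],
    [1,0.24,-0.68,0,0.4],
    [1,0.26,-0.76,0,0.44],
    [1,0.28,-0.84,0,0.48],
    [1,0.3,-0.92,0,0.52],
    [1,0.316,-1,0,0.56],
    [1,0.316,-1,0,0.573],
    [1,0.316,-1,0,0.573],
  ],
)

```text
time_s: 17.45
position: [0.6202, -0.1069, 0.2964]
tcp_rot: [[-0.074, 0.997, -0.003], [0.997, 0.074, 0.001], [0.002, -0.003, -1.0]]
force: [0.2, 0.7, 0.6]
opening: 0.998
grasp_force: 0.0
```

```bash
python3 - <<'E'
from rig import *
import cv2,numpy as np
ims=[]
for n,(x,y,w,h) in(("scene",(200,140,320,240)),("side",(200,150,240,240))):
    c=capture(n);ims.append(cv2.resize(c["color"][y:y+h,x:x+w,::-1],(400,400*h//w))[:300])
cv2.imwrite("pics/placed.png",np.hstack(ims));s=read_state();print(s["position"],s["tcp_rot"],s["joint_positions"])
E
```

```text
[ 0.62039316 -0.10604687  0.29710103] [[-0.07453352  0.99721588 -0.0022884 ]
 [ 0.99721777  0.07453607  0.0010486 ]
 [ 0.00121625 -0.00220387 -0.99999683]] [-1.98643192e+01  2.55195934e+01  7.41344243e+01  1.21197994e-02
  8.04897116e+01 -2.41408367e+01]
```

View pics/placed.png

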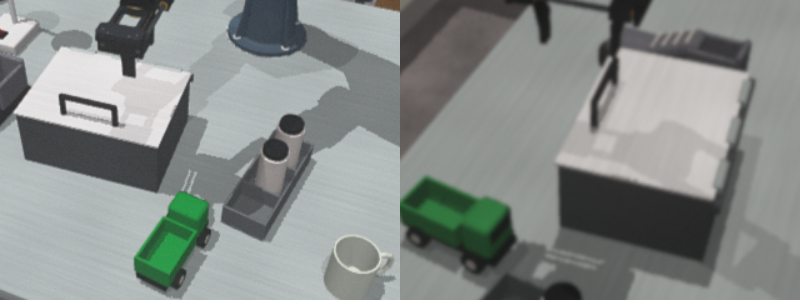

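Both flasks stand upright in the near and middle cells (crop (290,145), (272,165)), and truck and mug are undisturbed. Now I go to the handle.

Emit:
step_arm(
  targets=[
    [1,0,-0.1,0,0],
    [1,0,-0.2,0,0],
    [1,0,-0.3,0,0],
    [1,0,-0.4,0,0],
    [1,0,-0.444,0,0],
    [1,0,-0.444,-0.08,0],
    [1,0,-0.444,-0.16,0],
    [1,0,-0.444,-0.24,0],
    [1,0,-0.444,-0.32,0],
    [1,0,-0.444,-0.4,0],
    [1,0,-0.444,-0.46,0],
    [1,0,-0.444,-0.492,0],
    [1,0,-0.444,-0.492,0],
  ],
)

```text
time_s: 18.85
position: [0.6203, -0.2162, 0.174]
tcp_rot: [[-0.076, 0.997, -0.003], [0.997, 0.076, 0.002], [0.002, -0.003, -1.0]]
force: [-0.0, 0.6, 0.4]
opening: 1.0
grasp_force: 0.0
```

Emit:
step_arm(
  targets=[
    [0,0,0,0,0],
    [-0.4,0,0,0,0],
    [-0.6,0,0,0,0],
    [-1,0,0,0,0],
    [-1,0,0,0,0],
    [-1,0,0,0,0],
    [-1,0,0,0,0],
    [-1,0,0,0,0],
    [-1,0,0,0,0],
    [-1,0,0,0,0],
  ],
)

```text
time_s: 19.85
position: [0.6211, -0.2174, 0.1754]
tcp_rot: [[-0.075, 0.997, -0.0], [0.997, 0.075, 0.0], [0.0, -0.0, -1.0]]
force: [-0.2, -0.5, -0.3]
opening: 0.172
grasp_force: 0.0
```

Emit:
step_arm(
  targets=[
    [-1,0,0,0,0],
    [-1,0,0,0,0],
    [-1,0,0,0,0],
    [-1,0,0,0,0],
    [-1,0,0,0,0],
  ],
)

```text
time_s: 20.35
position: [0.6211, -0.2174, 0.1754]
tcp_rot: [[-0.076, 0.997, -0.0], [0.997, 0.076, 0.0], [0.0, 0.0, -1.0]]
force: [0.9, -0.8, -0.9]
opening: 0.007
grasp_force: 0.0
```

The fingers shut on nothing, so I need to look.

```bash
python3 - <<'E'
from rig import *
import cv2,numpy as np,pickle
ims=[];d={}
for n,(x,y,w,h) in(("scene",(210,130,160,160)),("side",(270,120,160,160))):
    c=capture(n);d[n]=c;ims.append(cv2.resize(c["color"][y:y+h,x:x+w,::-1],(400,400),interpolation=cv2.INTER_CUBIC))
pickle.dump(d,open("cap1.pkl","wb"))
cv2.imwrite("pics/miss.png",np.hstack(ims));s=read_state();print(s["position"],s["force"],s["opening"])
E
```

```text
[ 0.62107752 -0.21743414  0.17544937] [-0.22424741  0.19739263  0.74778088] 0.0035552597491789154
```

View pics/miss.png

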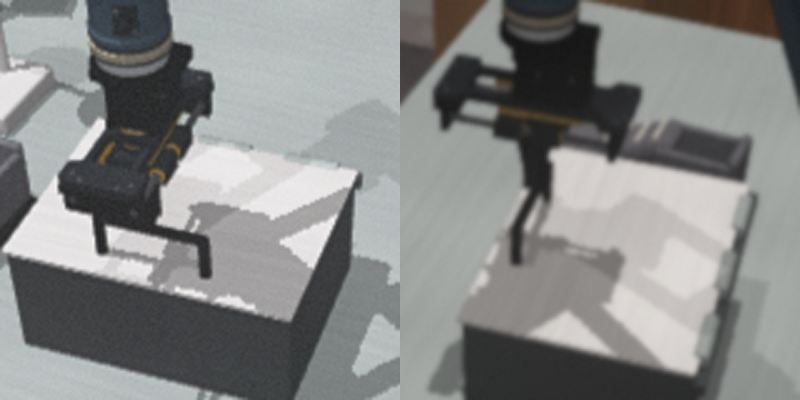

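```bash
python3 - <<'E'
import pickle;from h import *
d=pickle.load(open("cap1.pkl","rb"))
org={"scene":(210,130,0),"side":(270,120,400)}
def pr(c,P):
    p=np.linalg.inv(c["pose"])@np.r_[P,1];u=c["mtx"]@p[:3];return u[:2]/u[2]
for n in d:
    o=org[n]
    for l,P in(("tcp",(.621,-.2174,.1754)),("tip",(.621,-.2174,.167)),("grasp",(.621,-.2174,.1864)),("bodyend",(.621,-.2174,.237)),("barL",(.625,-.272,.186)),("barR",(.617,-.162,.186))):
        u=pr(d[n],P);print(n,l,((u-o[:2])/.4+[o[2],0]).round())
E
```

```text
scene tcp [147. 236.]
scene tip [148. 243.]
scene grasp [146. 228.]
scene bodyend [143. 187.]
scene barL [ 94. 217.]
scene barR [200. 240.]
side tcp [533. 204.]
side tip [533. 210.]
side grasp [534. 195.]
side bodyend [535. 155.]
side barL [548. 165.]
side barR [518. 228.]
```

```bash
python3 - <<'E'
from rig import *
import cv2,numpy as np,pickle
d=pickle.load(open("cap1.pkl","rb"));c=capture("wrist");d["wrist"]=c;pickle.dump(d,open("cap1.pkl","wb"))
def f(n,x,y,w,h,W,H):
    z=d[n]["color"][y:y+h,x:x+w,::-1].astype(float)
    if n!="wrist": z=255*(z/255)**.5
    return cv2.resize(z.clip(0,255).astype(np.uint8),(W,H),interpolation=cv2.INTER_CUBIC)
R=np.vstack([f("scene",230,180,80,70,342,300),f("side",290,160,80,70,342,300)])
L=f("wrist",0,0,640,480,458,343);L=np.vstack([L,np.zeros((257,458,3),np.uint8)])
cv2.imwrite("pics/miss2.png",np.hstack([L,R]))
E
```

```text
(no output)
```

View pics/miss2.png

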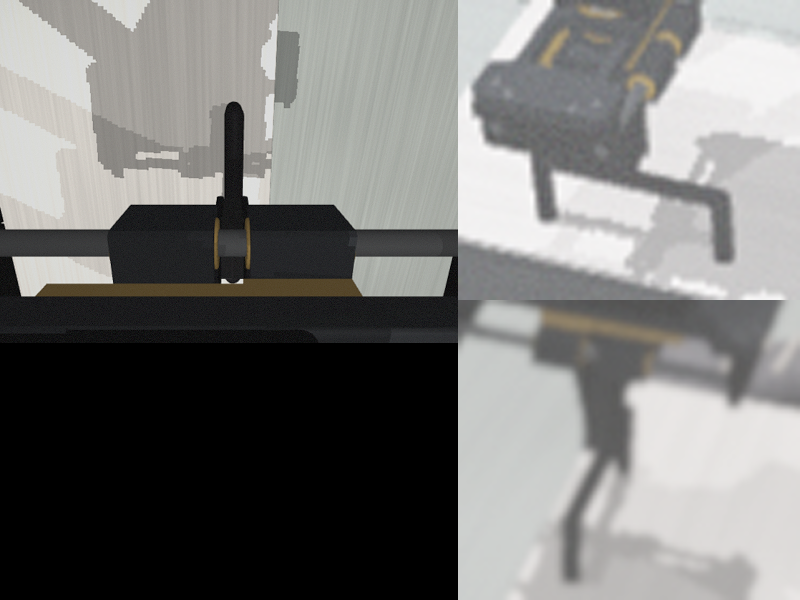

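The wrist view shows the bar centred under the closed jaws (column 234), and the scene view shows no fingertips below the bar at (625,200), so the jaws closed above it. I reopen, go about 18 mm lower while watching force, and close again.

Emit:
step_arm(
  targets=[
    [0.4,0,0,0.02,0],
    [0.4,0,0,0.02,0],
    [0.4,0,0,0.02,0],
    [0.4,0,0,0.02,0],
    [0.4,0,0,0.02,0],
    [0.4,0,0,0.02,0],
    [0.4,0,0,0.02,0],
    [0.4,0,0,0.02,0],
    [0.4,0,0,0.02,0],
    [0.4,0,0,0,0],
    [0.4,0,0,-0.02,0],
    [0.4,0,0,-0.04,0],
    [0.4,0,0,-0.055,0],
    [0.4,0,0,-0.07,0],
    [0.4,0,0,-0.07,0],
  ],
)

```text
time_s: 22.0
position: [0.6206, -0.2172, 0.1571]
tcp_rot: [[-0.075, 0.997, -0.001], [0.997, 0.075, 0.001], [0.001, -0.001, -1.0]]
force: [-0.7, -0.4, -0.3]
opening: 0.698
grasp_force: 0.0
```

Emit:
step_arm(
  targets=[
    [-1,0,0,0,0],
    [-1,0,0,0,0],
    [-1,0,0,0,0],
    [-1,0,0,0,0],
    [-1,0,0,0,0],
    [-1,0,0,0,0],
    [-1,0,0,0,0],
    [-1,0,0,0,0],
    [-1,0,0,0,0],
    [-1,0,0,0,0],
  ],
)

```text
time_s: 23.0
position: [0.6218, -0.2174, 0.1581]
tcp_rot: [[-0.075, 0.997, 0.002], [0.997, 0.075, -0.0], [-0.0, 0.002, -1.0]]
force: [2.4, 0.2, -0.8]
opening: 0.126
grasp_force: 30.0
```

The bar is gripped now (opening 0.126, 30 N). I compute the arc in move units.

```bash
python3 - <<'E'
import numpy as np
a=np.radians(4.3)
def p(t):
    X=205*np.cos(t)-51*np.sin(t);Z=205*np.sin(t)+51*np.cos(t);return np.array([X*np.cos(a),X*np.sin(a),Z])/250
print([[-1,*np.round(p(t)-p(0),3).tolist(),0] for t in np.linspace(.042,.84,20)])
print([[-1,*np.round(p(t)-p(.84),3).tolist(),0] for t in np.linspace(.82,.62,11)])
E
```

```text
[[-1, -0.009, -0.001, 0.034, 0], [-1, -0.02, -0.002, 0.068, 0], [-1, -0.032, -0.002, 0.101, 0], [-1, -0.046, -0.003, 0.134, 0], [-1, -0.06, -0.005, 0.166, 0], [-1, -0.077, -0.006, 0.198, 0], [-1, -0.094, -0.007, 0.229, 0], [-1, -0.113, -0.008, 0.259, 0], [-1, -0.133, -0.01, 0.288, 0], [-1, -0.154, -0.012, 0.317, 0], [-1, -0.176, -0.013, 0.344, 0], [-1, -0.2, -0.015, 0.371, 0], [-1, -0.225, -0.017, 0.396, 0], [-1, -0.25, -0.019, 0.421, 0], [-1, -0.277, -0.021, 0.444, 0], [-1, -0.304, -0.023, 0.466, 0], [-1, -0.333, -0.025, 0.487, 0], [-1, -0.362, -0.027, 0.507, 0], [-1, -0.392, -0.03, 0.526, 0], [-1, -0.423, -0.032, 0.543, 0]]
[[-1, 0.015, 0.001, -0.008, 0], [-1, 0.029, 0.002, -0.016, 0], [-1, 0.044, 0.003, -0.025, 0], [-1, 0.058, 0.004, -0.034, 0], [-1, 0.072, 0.005, -0.043, 0], [-1, 0.086, 0.006, -0.053, 0], [-1, 0.1, 0.008, -0.062, 0], [-1, 0.114, 0.009, -0.073, 0], [-1, 0.127, 0.01, -0.083, 0], [-1, 0.14, 0.011, -0.093, 0], [-1, 0.153, 0.012, -0.104, 0]]
```

First half, then a force check.

Emit:
step_arm(
  targets=[
    [-1,-0.009,-0.001,0.034,0],
    [-1,-0.02,-0.002,0.068,0],
    [-1,-0.032,-0.002,0.101,0],
    [-1,-0.046,-0.003,0.134,0],
    [-1,-0.06,-0.005,0.166,0],
    [-1,-0.077,-0.006,0.198,0],
    [-1,-0.094,-0.007,0.229,0],
    [-1,-0.113,-0.008,0.259,0],
    [-1,-0.133,-0.01,0.288,0],
    [-1,-0.154,-0.012,0.317,0],
  ],
)

```text
time_s: 24.0
position: [0.5835, -0.2201, 0.239]
tcp_rot: [[-0.075, 0.997, 0.004], [0.997, 0.075, 0.0], [-0.0, 0.004, -1.0]]
force: [5.5, 1.9, 1.1]
opening: 0.122
grasp_force: 30.0
```

```bash
python3 - <<'E'
from rig import *
s=read_state();print(s["position"],s["force"],s["moment"],s["opening"],s["grasp_force"],s["joint_positions"])
E
```

```text
[ 0.58352546 -0.2200606   0.23903807] [5.46682564 1.92490437 1.05722629] [ 0.48694894 -1.27753467 -0.02899391] 0.12201604874751316 30.00668853521347 [-30.9806225   27.67092795  79.78633817   0.12799224  72.3577766
 -35.34074993]
```

Emit:
step_arm(
  targets=[
    [-1,-0.022,-0.001,0.027,0],
    [-1,-0.046,-0.003,0.054,0],
    [-1,-0.071,-0.005,0.079,0],
    [-1,-0.096,-0.007,0.104,0],
    [-1,-0.123,-0.009,0.127,0],
    [-1,-0.15,-0.011,0.149,0],
    [-1,-0.179,-0.013,0.17,0],
    [-1,-0.208,-0.015,0.19,0],
    [-1,-0.238,-0.018,0.209,0],
    [-1,-0.269,-0.02,0.226,0],
    [-1,-0.269,-0.02,0.226,0],
    [-1,-0.269,-0.02,0.226,0],
  ],
)

```text
time_s: 25.2
position: [0.517, -0.2247, 0.2974]
tcp_rot: [[-0.075, 0.997, 0.007], [0.997, 0.075, -0.0], [-0.001, 0.007, -1.0]]
force: [6.0, 4.8, 9.1]
opening: 0.122
grasp_force: 30.0
```

```bash
python3 - <<'E'
from rig import *
import cv2,numpy as np,pickle
d={}
ims=[]
for n,(x,y,w,h) in(("scene",(170,80,280,210)),("side",(260,80,280,210))):
    c=capture(n);d[n]=c;z=(255*(c["color"][y:y+h,x:x+w,::-1]/255.)**.6).astype(np.uint8);ims.append(cv2.resize(z,(400,300)))
pickle.dump(d,open("cap2.pkl","wb"));cv2.imwrite("pics/up.png",np.hstack(ims))
s=read_state();print(s["position"],s["force"],s["opening"],s["grasp_force"])
E
```

```text
[ 0.51717528 -0.2246404   0.29730013] [4.86741301 4.31312125 9.31004442] 0.12050200793797607 30.000666975975037
```

View pics/up.png

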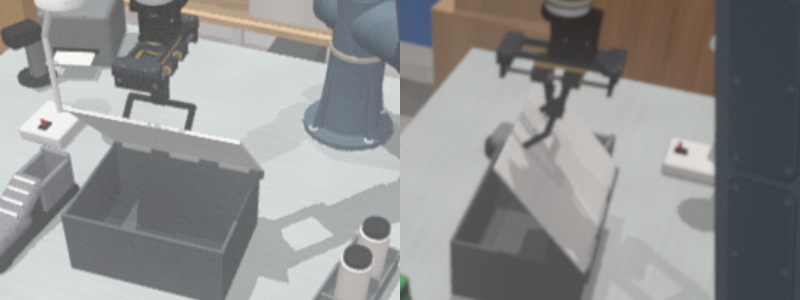

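The view shows the lid raised well up, the bar still in the jaws, with the far lid edge from crop (72,110) to (242,143). I check the angle from those corners.

```bash
python3 - <<'E'
import pickle;from h import *
d=pickle.load(open("cap2.pkl","rb"));S=d["scene"];a=np.radians(4.3)
ex=np.array([np.cos(a),np.sin(a),0]);ey=np.array([-np.sin(a),np.cos(a),0]);H=np.array([.4175,-.230,.135])
for u,yy in(((170+.7*72,80+.7*110),-.1525),((170+.7*242,80+.7*143),.1525)):
    o,v=ray(S,u);t=(yy-(o-H)@ey)/(v@ey);P=o+t*v-H
    print(P@ex,P[2],np.hypot(P@ex,P[2]),np.arctan2(P[2],P@ex))
# distance-constrained: point on ray nearest to radius .235 from hinge line
    ts=np.linspace(.7,1.8,4000);Q=o+ts[:,None]*v-H;r=np.hypot(Q@ex,Q[:,2]);i=np.argmin(abs(r-.235));print("  r-constr",r[i],np.arctan2(Q[i,2],Q[i]@ex),Q[i]@ey)
E
```

```text
0.12787677965816288 0.15549881687889233 0.20132648317217888 0.8825661992594188
  r-constr 0.23500083517805373 -2.6853145813497648 -0.35869090117937386
0.13726554156362647 0.1618672653554909 0.21223298634854237 0.8674569635276425
  r-constr 0.2350589509317552 0.8463832838425329 0.15750548881814405
```

The angle is about 0.85 rad (kinematics give 0.843, image agrees), past 0.79. Now I ease back to about 0.62.

Emit:
step_arm(
  targets=[
    [-1,0.015,0.001,-0.008,0],
    [-1,0.029,0.002,-0.016,0],
    [-1,0.044,0.003,-0.025,0],
    [-1,0.058,0.004,-0.034,0],
    [-1,0.072,0.005,-0.043,0],
    [-1,0.086,0.006,-0.053,0],
    [-1,0.1,0.008,-0.062,0],
    [-1,0.114,0.009,-0.073,0],
    [-1,0.127,0.01,-0.083,0],
    [-1,0.14,0.011,-0.093,0],
    [-1,0.153,0.012,-0.104,0],
    [-1,0.153,0.012,-0.104,0],
    [-1,0.153,0.012,-0.104,0],
    [-1,0.153,0.012,-0.104,0],
    [-1,0.153,0.012,-0.104,0],
    [-1,0.153,0.012,-0.104,0],
  ],
)

```text
time_s: 26.9
position: [0.5551, -0.2221, 0.2709]
tcp_rot: [[-0.076, 0.997, 0.005], [0.997, 0.076, -0.001], [-0.001, 0.005, -1.0]]
force: [5.9, 2.9, 7.4]
opening: 0.123
grasp_force: 30.0
```

```bash
python3 - <<'E'
from rig import *
import numpy as np
s=read_state();p=s["position"];d=p-np.array([.6218,-.2174,.1581]);a=np.radians(4.3)
X=.205+d[0]*np.cos(a)+d[1]*np.sin(a);Z=.051+d[2]
print(p,s["force"],s["opening"],s["grasp_force"],"r",np.hypot(X,Z),"theta",np.arctan2(Z,X)-np.arctan2(51,205),abs(s["qvel"]).max())
E
```

```text
[ 0.55509018 -0.22212194  0.27088313] [5.90195068 2.93571368 7.41462464] 0.12341582314217682 29.975120723247528 r 0.21425015804069025 theta 0.6263542857937798 0.0824628602009353
```

```bash
python3 -c "
from rig import *
print(hand_in())"
```

```text
the job is handed in; nothing more can be done
None
```

I handed in the job with both flasks upright in the crate's near and middle cells and the lid held still by its handle at about 0.63 rad (7° below balance), after raising it to about 0.85 rad; the shoe, mug and truck were not touched, and no verdict came back.

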